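# Get the printing blocks out of the covered case

## Task

Get the wooden printing blocks out for a printing session: slide each cover of the block case aside over the middle, lift out every block you find in the pockets (three or four) and stand them side by side, ridge up, flat on the floor of the tray that has no jar in it, then slide both covers fully shut again. Leave the jar, the bottle and the mug standing where they are.

Things in the scene. Friction and masses are not known exactly. Their poses are not given: they have to be found in the camera images.
- case: Fixed wooden block case, 196 (x) x 270 (y) x 71 mm high, origin at the centre of its underside, x away from the robot, y to the left at zero yaw. Three bays along y: left (+y) and right (-y) bays with two pockets each (near and far), each bay under its own loose cover plate, and a solid middle. Each bay holds one or two blocks; a pocket may be empty. Whole case top is 71 mm high at its lips.
- deck (a point): Centre of the case's solid middle deck, 58 mm above the table (y -46 to 46 mm in the case's frame). Room for one cover, so only one bay can be open at a time. The covers lie at this height in grooves along the case's y; lips on the two long sides (tops at 71 mm, reaching in to x = +-86 mm) stop them being lifted, and end stops at y = +-129 mm: they only slide along y.
- pocket_left_near (a point): Centre of the floor of the near left pocket: 80 x 80 mm clear, floor 6 mm and rim 58 mm above the table. Gripper fingers must be partly closed to go in. In the case's frame at x = -44, y = +86 mm.
- pocket_left_far (a point): Same, far left pocket: x = +44, y = +86 mm.
- pocket_right_near (a point): Same, near right pocket: x = -44, y = -86 mm.
- pocket_right_far (a point): Same, far right pocket: x = +44, y = -86 mm.
- cover_left: Loose plywood cover plate over the left bay, 181 (x) x 84 (y) x 6 mm, origin at the centre of its underside; on its top centre a grip bar 70 long (x) x 16 wide (y), bar top 30 mm above the underside. 0.15 kg, own friction only; play 1.5 mm in x, 2.5 mm up. Shut: centre at y = +87 mm in the case's frame, at the end stop. Open: y = 0, over the deck (-3 to +4 mm clears the pockets).
- cover_right: The same cover for the right bay: shut at y = -87 mm in the case's frame, open at y = 0 over the deck.
- block_a: Wooden hand-printing block, square, 72 x 72 mm. Origin at the centre of its flat underside; base 18 mm thick, on it a grip ridge 60 long (x) x 20 wide (y) whose top is 50 mm above the underside. z up. About 0.14 kg. May be absent (None). Starts in a pocket, ridge up and roughly along the case's x.
- block_b: Wooden hand-printing block, round, 72 mm across. Origin at the centre of its flat underside; base 18 mm thick, on it a grip ridge 60 long (x) x 20 wide (y) whose top is 50 mm above the underside. z up. About 0.14 kg. May be absent (None). Starts in a pocket, ridge up and roughly along the case's x.
- block_c: Wooden hand-printing block, oblong, 54 (x) x 72 (y) mm. Origin at the centre of its flat underside; base 18 mm thick, on it a grip ridge 60 long (x) x 20 wide (y) whose top is 50 mm above the underside. z up. About 0.14 kg. May be absent (None). Starts in a pocket, ridge up and roughly along the case's x.
- block_d: Wooden hand-printing block, cross-shaped (two bars 72 x 36 mm). Origin at the centre of its flat underside; base 18 mm thick, on it a grip ridge 60 long (x) x 20 wide (y) whose top is 50 mm above the underside. z up. About 0.14 kg. May be absent (None). Starts in a pocket, ridge up and roughly along the case's x.
- tray_1: Fixed shallow wooden tray, 192 x 192 mm outside, 180 x 180 mm inside, walls 6 mm thick and 22 mm high, floor 6 mm above the table; origin at the centre of its underside. One of two identical trays, one left and one right of the case; a glass jar stands in one of them.
- tray_2: The other tray, identical. Look where the jar is to tell which of the two is free.
- jar: Glass jar with metal lid, 68 mm across, 85 mm high, origin at the centre of its foot; stands in one of the trays. Must stay there.
- bottle: White plastic bottle, 68 mm across, 200 mm high, standing beyond a corner of the case; origin at its foot. Bystander.
- mug: White mug, 80 mm across, 90 mm high, standing beyond a corner of the case; origin at its foot. Bystander.

How it is judged:
By the outcome, as a careful person would: the job done as asked, in the order asked, and still so for the second after the job is handed in, with the robot touching nothing.
Of block_a, block_b, block_c, block_d only 3 to 4 are there at a start; the rules pass over those that are not, and their reading is None.
At some moment in a run one of block_a, block_b, block_c, block_d, cover_left, cover_right may be knocked a few centimetres aside while the robot is not near it.
It also fails if it takes over 200 s, if anything falls off the work surface, if the arm or the gripper's body presses on something with over 40 N, if the wrist force passes 120 N, or if a joint passes its speed limit or range.

## Robot

A 6-joint arm with a two-finger parallel gripper is mounted at the origin on the work surface. World frame = base frame: x ahead of the robot, y to its left, z up, the work surface at z = 0. Lengths are in m, angles in rad, forces in N, time in s.
With the tool pointing down it reaches from about 0.225 to 0.875 m from the base axis. Payload 3.4 kg.
Tool frame: the origin (TCP) lies on the centre line of the jaws, within the pads' length; the fingertips stand 17 mm ahead of it and the grasp point (between the pads) lies 2 mm behind it (nose_length is the distance from the TCP to the fingertips, in m); z points along the fingers, y is the line along which they close (so a half turn about z gives the same grasp; the last joint's range is limited). The gripper opens to 85 mm and grips with 20 to 120 N. Pads are 22 mm wide; open, the fingers measure 114 mm over their backs; the gripper's body (76 mm by 85 mm) begins 54 mm behind the grasp point. The pads swing forward as they close: fully open they stand 13 mm farther back than shut.
Start: joints at [1.21, 0.276, 1.505, -0, 1.361, -0.121], TCP at [0.137, 0.559, 0.248] pointing down, gripper open.
Joint ranges: [-2.89, 2.89], [-0.75, 2.08], [0.22, 2.7], [-1.18, 4.32], [0.11, 2.71], [-2.7, 2.7]. Speed limits (rad/s): [2.57, 2.57, 3.14, 3.14, 3.14, 3.14].

## Interface

Orientations are given as a unit quaternion [w, x, y, z].
In Python, from rig import get_state, get_image, sign_off, find_in, place_of, nose_length gives the robot as it stands.
- The arm moves only by the tool apply_moves, never from a script. Its argument "deltas" is one flat list of numbers, 5 for each row, row after row: the finger opening in mm, from 0 to 85.4, then the shift along the tool's x, y, z in mm, then the turn about the tool's z in degrees. A call has 1 to 12 rows; each row is the pose to reach, as a shift and turn from the pose commanded when the call began, along the tool's axes at that moment; what a row does not reach only later rows make up. A row lasts 1/12 s, in which the tool goes at most 41.7 mm and 7.16 degrees, less where a joint would pass 70% of its speed; a pose out of reach is approached as far as the arm can. A call with a gripper value outside its range is refused whole. The fingers move at their own pace and stop on an object; "squeeze" is the grip in N (left out, the last holds). Time passes only in rows, so rows that repeat a pose let the fingers close. It gives the time, the measured TCP pose, the force, the opening and the grip force at its end, in the units of the state.
- get_state(): the state, without advancing time (a new reading comes with each control period).
- get_image(name): name is "scene" or "top" or "wrist"; returns a dict with "frame" (384x512x3 uint8, red, green, blue), "K" (3x3 intrinsics, pixels), "k1" (the pictures are not rectified: a ray, as slopes to the right and down, at radius r is drawn at 1 + k1 r^2 times it, then the intrinsics apply), "position" and "orientation" of the camera in the world. Camera axes: x right, y down, z forward; pixel columns grow to the right and rows downward; lengths in m; the calibration is good to about 2 mm. A picture is of the moment at which its call begins. There is no depth.
- sign_off(): hands the job in; it is judged then, once.
Trained networks look in a picture, given as the dict that the camera call returned (one of the last four; its "shot" number tells which), for a name from the list of things; names that differ only in an ending like _2 or _b are one class to them, and where a whole thing is asked for, a point or a joint stands for the part that bears it (a point fixed in the world has none). Each returns a list of dicts, best first, with "score" (0 to 1); they miss things now and then, are a little off and sometimes report something else, mostly with a low value. They report only what shows in the picture. A call takes as long as a camera call.
- find_in(query, picture): "point" ([column, row] in pixels, amid what is visible of it).
- place_of(query, picture): "point" ([column, row] in pixels: a listed point, or the origin of a listed thing).
The state is a dict: "clock": time; "qpos": joint angles; "qd": joint speeds; "effort": joint torques, N m; "position": TCP position; "ee_rot": TCP orientation; "contact_force": force on the tool from outside, world axes, zero at the start; "moment": the same for the moment, N m; "width": finger opening in m; "gripper_force": force on a finger pad.
Only numpy, scipy, OpenCV 4.12 (cv2) and the standard library are available. Lean on these libraries where they do the work, as an engineer would, in place of code of your own. Each camera call takes 0.05 s, during which the arm holds its last target. There are 200 camera calls.

## Working session

There is one attempt and no reset: what is moved stays moved. The work goes in short steps, Python scripts to look and compute and a tool call to move; the robot and the scene stay as the last step left them, time stands still between calls to the robot, and variables do not carry over. Pictures are saved under pics/ and viewed, at most 14 in all, crops included, and the job is handed in when it is done.

Besides the shell and the picture viewer there is one more tool, called after "Emit:" as name(argument=value, ...) on one line, values as JSON. apply_moves: Moves the arm, as the interface text tells. Its arguments: {"type":"object","properties":{"deltas":{"type":"array"},"squeeze":{"type":"number"}},"required":["deltas"]}

```bash
ls; mkdir -p pics; cat > h.py <<'E'
import numpy as np, cv2
from scipy.spatial.transform import Rotation as R
from rig import *
def rot(q): return R.from_quat([q[1],q[2],q[3],q[0]]).as_matrix()
def ray(im,px):
    K=np.array(im["K"]);d=np.array([(px[0]-K[0,2])/K[0,0],(px[1]-K[1,2])/K[1,1]]);u=d.copy()
    for _ in range(20): u=d/(1+im["k1"]*(u@u))
    return np.array(im["position"]),rot(im["orientation"])@np.array([u[0],u[1],1])
def at(im,px,z):
    p,d=ray(im,px); return p+d*(z-p[2])/d[2]
def proj(im,P):
    c=rot(im["orientation"]).T@(np.array(P)-im["position"]);u=c[:2]/c[2];u=u*(1+im["k1"]*(u@u))
    K=np.array(im["K"]);return np.array([K[0,0]*u[0]+K[0,2],K[1,1]*u[1]+K[1,2]])
def save(im,n,s=1.5): cv2.imwrite("pics/"+n+".png",cv2.resize(im["frame"][:,:,::-1],None,fx=s,fy=s))
E
python3 - <<'E'
from h import *
s=get_state();print(s)
t=get_image("top");c=get_image("scene")
save(t,"t0");save(c,"s0")
print(t["position"],nose_length if not callable(nose_length) else nose_length())
Z=dict(case=0,deck=.058,pocket_left_near=.006,pocket_right_near=.006,cover_left=.058,cover_right=.058,tray_1=0,tray_2=0,jar=.006,bottle=0,mug=0)
for n in Z:
  for im in (t,c):
    print(n,[(round(r["score"],2),np.round(r["point"],0),np.round(at(im,r["point"],Z[n])[:2],3)) for r in place_of(n,im)[:3]])
E
```

```text
pics
{'clock': 0.0, 'qpos': array([ 1.20999786e+00,  2.76593700e-01,  1.50618181e+00, -4.19840854e-06,
        1.36066307e+00, -1.20996130e-01]), 'qd': array([ 3.32897628e-04,  1.79595013e-04,  4.37301684e-04, -1.37685661e-03,
       -7.53389639e-05, -3.28639293e-03]), 'effort': array([-1.18075914e-03, -4.16774976e+01, -2.45800763e+01, -3.12705124e-04,
        1.12971343e-02,  2.62595518e-05]), 'position': array([0.13639198, 0.55806528, 0.24742101]), 'ee_rot': array([-2.18201899e-04,  1.19613600e-01,  9.92820092e-01, -8.96802200e-04]), 'contact_force': array([-0.10527714,  0.0996186 ,  0.23115618]), 'moment': array([0.02153012, 0.01131775, 0.01119861]), 'gripper_force': 0.0, 'width': 0.08568959426026067}
[0.53214683 0.00792736 0.95099532] 0.017
case []
case [(0.57, array([252., 212.]), array([ 0.595, -0.002]))]
deck [(0.68, array([252., 188.]), array([0.601, 0.009]))]
deck [(0.61, array([253., 196.]), array([ 0.587, -0.006]))]
pocket_left_near [(0.3, array([349., 146.]), array([ 0.715, -0.241]))]
pocket_left_near [(0.7, array([291., 216.]), array([0.539, 0.088]))]
pocket_right_near [
[... 502 characters left out ...]
-0.313]))]
tray_2 [(0.66, array([379., 241.]), array([ 0.474, -0.315])), (0.66, array([129., 223.]), array([0.514, 0.315]))]
tray_2 [(0.79, array([363., 257.]), array([0.516, 0.304])), (0.61, array([207., 138.]), array([ 0.47 , -0.313]))]
jar [(0.71, array([382., 245.]), array([ 0.465, -0.32 ]))]
jar [(0.63, array([209., 131.]), array([ 0.449, -0.327]))]
bottle [(0.83, array([168., 156.]), array([0.686, 0.222]))]
bottle [(0.97, array([294., 285.]), array([0.691, 0.22 ])), (0.46, array([220., 208.]), array([ 0.645, -0.08 ]))]
mug [(0.81, array([347., 147.]), array([ 0.714, -0.236]))]
mug [(0.85, array([163., 192.]), array([ 0.711, -0.245])), (0.16, array([290., 213.]), array([0.53 , 0.077]))]
```

View pics/t0.png

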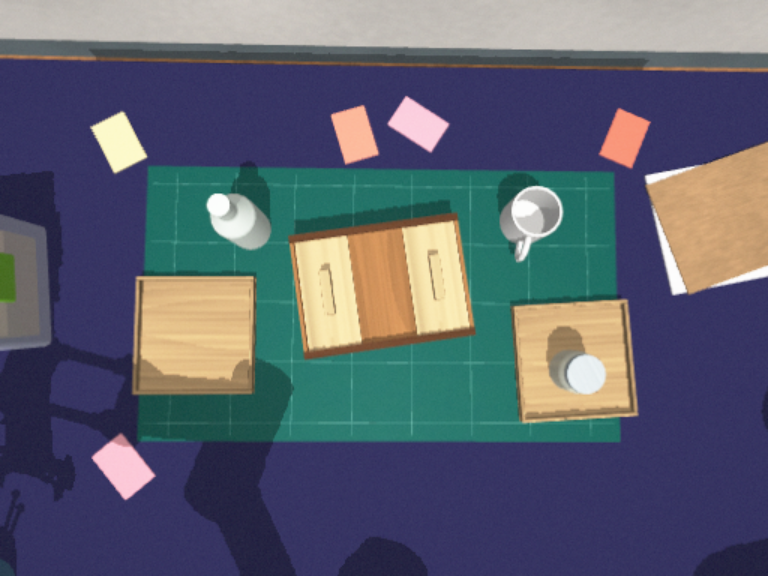

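```bash
python3 - <<'E'
from h import *
s=get_state();M=rot(s["ee_rot"]);print(np.round(M,3), np.round(proj(get_image("top"),[.595,0,.071]),0))
E
```

```text
[[-0.971  0.238  0.   ]
 [ 0.238  0.971  0.   ]
 [ 0.     0.    -1.   ]] [255. 190.]
```

The top view shows the left tray (image centre 195,335) free and the jar in the right tray. The case corners are near (290,238), (457,215), (474,333) and (306,356), and both covers are shut.

```bash
cat >> h.py <<'E'
def go(tx,ty,tz,yaw_y,st=None):
    """delta (tool mm, deg) to have TCP at t, closing axis (tool y) along world dir angle yaw_y"""
    st=st or get_state();M=rot(st["ee_rot"])
    d=M.T@(np.array([tx,ty,tz])-st["position"])*1000
    v=M.T@np.array([np.cos(yaw_y),np.sin(yaw_y),0]);a=np.degrees(np.arctan2(-v[0],v[1]))
    a=(a+90)%180-90
    return np.round(d,1),round(a,1)
E
python3 - <<'E'
from h import *
t=get_image("top");
P=np.array([at(t,np.array(p)/1.5,.071)[:2] for p in [(290,238),(457,215),(474,333),(306,356)]]);print(P,P.mean(0))
for a,b in((0,1),(3,2),(3,0),(2,1)):
  d=P[b]-P[a];print(np.hypot(*d),np.degrees(np.arctan2(d[1],d[0])))
for p in [(328,290),(437,275)]: print(at(t,np.array(p)/1.5,.088))
T=np.array([at(t,np.array(p)/1.5,.022)[:2] for p in [(135,277),(255,277),(254,394),(133,394)]]);print(T,T.mean(0))
E
```

```text
[[ 0.66863915  0.14652845]
 [ 0.70848585 -0.11710714]
 [ 0.52177401 -0.14353469]
 [ 0.4844202   0.11799328]] [0.5958298  0.00096997]
0.2666298636293371 -81.40519146945111
0.2641821073497171 -81.87147024838455
0.18641587496582288 8.805033205583355
0.18857286759331165 8.056238453185399
[0.58613756 0.08412291 0.088     ]
[ 0.61086117 -0.08357027  0.088     ]
[[0.60882079 0.40547681]
 [0.6106859  0.21035349]
 [0.42006792 0.20702217]
 [0.41950274 0.4006864 ]] [0.51476934 0.30588472]
```

```bash
python3 - <<'E'
from h import *
print(go(.584,.086,.2,np.radians(98.4)))
E
```

```text
(array([-546.8, -352.8,   48.3]), np.float64(-22.1))
```

Emit:
apply_moves(deltas=[50,-30,-19,0,-4,50,-60,-39,0,-8,50,-92,-59,0,-12,50,-124,-80,0,-16,50,-156,-100,0,-20,50,-190,-122,5,-22.1,50,-224,-144,10,-22.1,50,-258,-166,14,-22.1,50,-292,-188,18,-22.1,50,-326,-210,22,-22.1,50,-360,-232,26,-22.1,50,-394,-254,30,-22.1])

```text
clock: 2.3
position: [0.4601, 0.2166, 0.2184]
ee_rot: [0.0, -0.073, 0.997, 0.0]
contact_force: [0.2, -0.2, 0.1]
width: 0.0505
gripper_force: 0.0
```

```bash
python3 - <<'E'
from h import *
print(get_state()["clock"],go(.584,.086,.2,np.radians(98.4)))
E
```

```text
2.3 (array([-103.6, -147.2,   18.4]), np.float64(-0.1))
```

Emit:
apply_moves(deltas=[40,-23,-33,4,0,40,-46,-65,8,0,40,-69,-98,12,0,40,-92,-130,16,0,40,-104,-147,18,0,40,-104,-147,18,0,40,-104,-147,18,0])

```text
clock: 2.88
position: [0.5837, 0.087, 0.1997]
ee_rot: [-0.001, -0.072, 0.997, 0.0]
contact_force: [-0.0, 0.6, 0.1]
width: 0.0399
gripper_force: 0.0
```

```bash
python3 - <<'E'
from h import *
w=get_image("wrist");save(w,"w1");t=get_image("top")
for im in (w,t):
 for n,z in (("cover_left",.058),("cover_right",.058),("deck",.058)):
  print(n,[(round(r["score"],2),np.round(r["point"],0),np.round(at(im,r["point"],z)[:2],4)) for r in place_of(n,im)[:2]])
E
```

```text
cover_left [(0.75, array([253., 185.]), array([0.5827, 0.085 ]))]
cover_right [(0.7, array([ 68., 187.]), array([ 0.6089, -0.0873]))]
deck [(0.7, array([159., 188.]), array([ 5.974e-01, -4.000e-04])), (0.38, array([350., 274.]), array([0.6602, 0.1952]))]
cover_left [(0.92, array([217., 194.]), array([0.5859, 0.0905])), (0.66, array([292., 186.]), array([ 0.6082, -0.0884]))]
cover_right [(0.65, array([294., 187.]), array([ 0.6041, -0.0922]))]
deck [(0.65, array([255., 191.]), array([0.5953, 0.    ])), (0.59, array([127., 222.]), array([0.5193, 0.3   ]))]
```

View pics/w1.png

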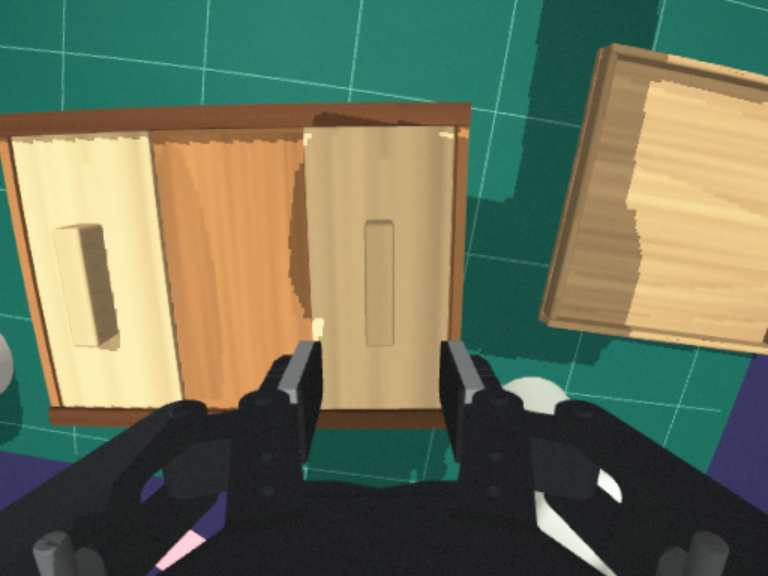

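The wrist view shows the left cover's bar at (365..394, 220..345) in the scaled picture, midway between the fingers and parallel to them.

```bash
python3 - <<'E'
from h import *
w=get_image("wrist")
A=[at(w,np.array(p)/1.5,.088)[:2] for p in [(366,220),(393,220),(394,345),(366,345)]];print(np.round(A,4),np.mean(A,0))
a,b=(A[0]+A[1])/2,(A[2]+A[3])/2;d=b-a;print(np.degrees(np.arctan2(d[1],d[0])),np.hypot(*d))
B=[at(w,np.array(p)/1.5,.071)[:2] for p in [(470,104),(0,115),(466,427),(50,425)]];print(np.round(B,4))
d=B[0]-B[1];print(np.degrees(np.arctan2(-d[0],d[1])));d=B[2]-B[3];print(np.degrees(np.arctan2(-d[0],d[1])),np.hypot(*d))
d=B[2]-B[0];print(np.degrees(np.arctan2(d[1],d[0])),np.hypot(*d))
m=np.mean(A,0);print(go(m[0],m[1],.085,np.radians(98.3)))
E
```

```text
[[0.5453 0.0744]
 [0.5432 0.0884]
 [0.6128 0.0998]
 [0.6151 0.0841]] [0.57911843 0.08666587]
8.588317882465963 0.07053328930720795
[[ 0.4776  0.1205]
 [ 0.5168 -0.1387]
 [ 0.6692  0.1561]
 [ 0.7119 -0.1174]]
8.600896066087572
8.86740432198789 0.27678682539006144
10.54461035648317 0.19484520033214653
(array([  4.1,  -1.4, 115.6]), np.float64(0.1))
```

Emit:
apply_moves(deltas=[40,3,-1,40,0,40,4,-1,80,0,40,4,-1,105,0,40,4,-1,115,0,40,4,-1,115,0,10,4,-1,115,0,10,4,-1,115,0,10,4,-1,115,0,10,4,-1,115,0,10,4,-1,115,0], squeeze=40)

```text
clock: 4.17
position: [0.5811, 0.0865, 0.0874]
ee_rot: [0.002, -0.073, 0.997, -0.0]
contact_force: [0.4, 0.2, 6.4]
width: 0.015
gripper_force: 42.3
```

Emit:
apply_moves(deltas=[10,0,-4,-1,0,10,0,-12,-1,0,10,0,-22,-1,0,10,0,-32,-1,0,10,0,-42,-1,0,10,0,-52,-1,0,10,0,-62,-1,0,10,0,-72,-1,0,10,0,-81,-1,0,10,0,-86,-1,0,10,0,-87,-1,0,10,0,-87,-1,0])

```text
clock: 5.17
position: [0.5929, -0.0002, 0.0874]
ee_rot: [0.001, -0.072, 0.997, 0.0]
contact_force: [0.4, 1.7, 6.9]
width: 0.015
gripper_force: 42.3
```

Emit:
apply_moves(deltas=[40,0,0,0,0,40,0,0,0,0,40,0,0,-10,0,40,0,0,-40,0,40,0,0,-80,0,40,0,20,-112,0,40,0,60,-116,0,40,0,87,-116,0,40,0,87,-116,0,40,0,87,-116,0])

```text
clock: 6.0
position: [0.579, 0.0873, 0.2029]
ee_rot: [0.0, -0.074, 0.997, -0.0]
contact_force: [-0.5, 0.2, -0.2]
width: 0.04
gripper_force: 0.0
```

```bash
cat >> h.py <<'E'
def look(n):
    w=get_image("wrist");save(w,n)
    for q in ("block_a","block_b","block_c","block_d"):
        print(q,[(round(r["score"],2),np.round(r["point"],0),np.round(at(w,r["point"],.006)[:2],4)) for r in place_of(q,w)[:3]])
    return w
E
python3 - <<'E'
from h import *
print(get_state()["position"],go(.583,.086,.2,np.radians(98.6)));look("w2")
E
```

```text
[0.57898516 0.08729226 0.20289359] (array([-3.8, -1.9,  2.9]), np.float64(-0.1))
block_a [(0.85, array([252., 138.]), array([0.541, 0.078])), (0.78, array([253., 214.]), array([0.6257, 0.0922]))]
block_b [(0.85, array([252., 138.]), array([0.541, 0.078])), (0.78, array([253., 214.]), array([0.6257, 0.0922]))]
block_c [(0.85, array([252., 138.]), array([0.541, 0.078])), (0.78, array([253., 214.]), array([0.6257, 0.0922]))]
block_d [(0.85, array([252., 138.]), array([0.541, 0.078])), (0.78, array([253., 214.]), array([0.6257, 0.0922]))]
```

View pics/w2.png

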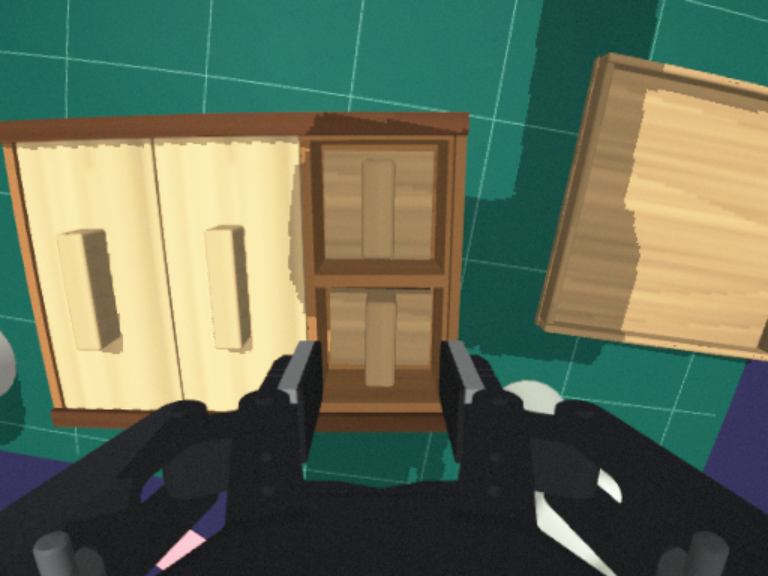

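The left bay is open and both its pockets hold a block. The near one has its ridge at about (378,209) and the far one at (380,338).

```bash
cat >> h.py <<'E'
def ridge(im,c,z=.056,s=1.5):
    A=[at(im,np.array(p)/s,z)[:2] for p in c];a,b=(A[0]+A[1])/2,(A[2]+A[3])/2;d=b-a
    m=(a+b)/2;ang=np.degrees(np.arctan2(d[1],d[0]));print(np.round(m,4),"yaw",round(ang,1),"len",round(np.hypot(*d),4));return m,ang
E
python3 - <<'E'
from h import *
w=get_image("wrist")
for c in ([(363,160),(394,160),(393,258),(362,258)],[(366,290),(395,290),(394,386),(366,386)]):
  m,a=ridge(w,c); print(go(m[0],m[1],.046,np.radians(a+90)))
E
```

```text
[0.5389 0.0766] yaw 7.6 len 0.0581
(array([ 41.3,  -2.7, 156. ]), np.float64(0.7))
[0.6203 0.0898] yaw 8.0 len 0.0661
(array([-41.1,  -1.5, 155.9]), np.float64(0.3))
```

Emit:
apply_moves(deltas=[38,20,-1,20,0,38,40,-2,50,0.5,38,41,-2,85,0.5,38,41,-2,115,0.5,38,41,-2,140,0.5,38,41,-2,154,0.5,38,41,-2,154,0.5,10,41,-2,154,0.5,10,41,-2,154,0.5,10,41,-2,154,0.5,10,41,-2,154,0.5,10,41,-2,154,0.5], squeeze=40)

```text
clock: 7.3
position: [0.5398, 0.0784, 0.0492]
ee_rot: [0.001, -0.069, 0.998, -0.0]
contact_force: [1.1, 0.4, -1.8]
width: 0.0191
gripper_force: 43.0
```

```bash
python3 - <<'E'
from h import *
s=get_state();print(s["position"],s["width"],s["gripper_force"])
# tray slots, tray yaw 1deg
a=np.radians(1);c,sn=np.cos(a),np.sin(a)
for u,v in((-44,44),(-44,-44),(44,44),(44,-44)):
  x=.515+(c*u-sn*v)/1e3;y=.306+(sn*u+c*v)/1e3;print((u,v),round(x,3),round(y,3),go(x,y,.15,np.radians(91)))
E
```

```text
[0.53975777 0.07842627 0.04924146] 0.01914827555328905 42.97596037387848
(-44, 44) 0.47 0.349 (array([  31.6,  277.7, -100.9]), np.float64(6.9))
(-44, -44) 0.472 0.261 (array([  42.2,  190.4, -100.9]), np.float64(6.9))
(44, 44) 0.558 0.351 (array([ -55.7,  267.2, -100.7]), np.float64(6.9))
(44, -44) 0.56 0.263 (array([ -45.2,  179.9, -100.7]), np.float64(6.9))
```

Emit:
apply_moves(deltas=[10,0,0,-15,0,10,0,0,-50,0,10,0,0,-85,0,10,2,15,-101,0,10,5,45,-101,1,10,10,83,-101,2,10,15,121,-101,3,10,20,159,-101,4,10,24,197,-101,5,10,27,235,-101,6.9,10,31,266,-101,6.9,10,31,277,-101,6.9])

```text
clock: 8.3
position: [0.4689, 0.3529, 0.1499]
ee_rot: [0.0, -0.01, 1.0, 0.002]
contact_force: [0.2, -0.8, -1.1]
width: 0.0193
gripper_force: 43.1
```

```bash
python3 - <<'E'
from h import *
s=get_state();print(s["position"],s["width"])
w=get_image("wrist");save(w,"w3")
E
```

```text
[0.46892925 0.3528729  0.14990154] 0.01932793603112688
```

View pics/w3.png

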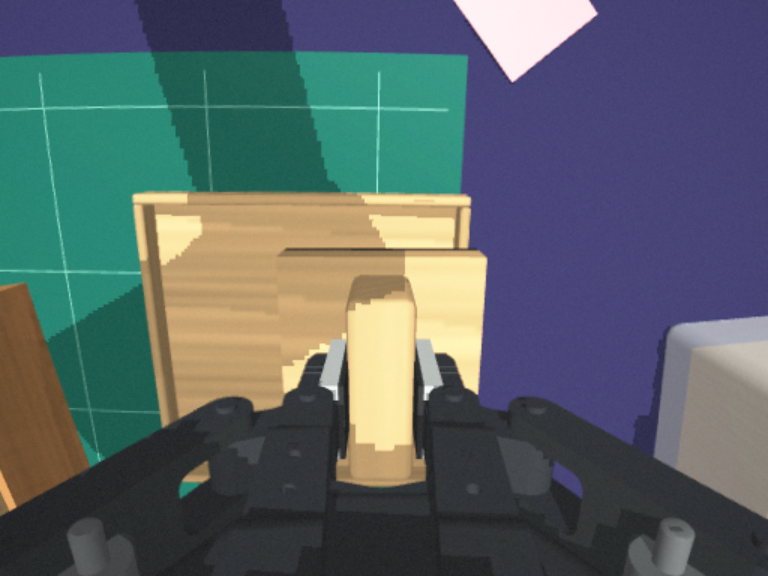

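The square block is held level above the tray. The tray's near rim runs from (133,195) to (470,195).

```bash
python3 - <<'E'
from h import *
w=get_image("wrist")
a,b=[at(w,np.array(p)/1.5,.022)[:2] for p in [(133,194),(470,194)]];print(a,b)
d=b-a;print(np.hypot(*d),np.degrees(np.arctan2(-d[0],d[1])))
e=d/np.hypot(*d);n=np.array([e[1],-e[0]]);C=(a+b)/2+n*.096;print(C)
for u,v in((-43,43),(-43,-43),(43,43),(43,-43)):
  p=C+(n*u+e*v)/1e3;print((u,v),p,go(p[0],p[1],.05,np.arctan2(e[1],e[0])))
E
```

```text
[0.41955324 0.21213794] [0.41678591 0.40078367]
0.18866602079636643 0.8404362610410642
[0.51415925 0.30786892]
(-43, 43) [0.47053316 0.35023357] (array([-0.5, -0.5, 99.6]), np.float64(0.3))
(-43, -43) [0.47179459 0.26424283] (array([  0. , -86.5,  99.5]), np.float64(0.3))
(43, 43) [0.5565239  0.35149501] (array([-86.5,  -1. ,  99.7]), np.float64(0.3))
(43, -43) [0.55778534 0.26550426] (array([-86. , -87. ,  99.6]), np.float64(0.3))
```

Emit:
apply_moves(deltas=[10,0,0,30,0,10,0,0,65,0,10,0,0,90,0,10,0,0,100,0,10,0,0,100,0,10,0,0,100,0,38,0,0,100,0,38,0,0,100,0,38,0,0,95,0,38,0,0,65,0,38,0,0,30,0,38,0,0,0,0])

```text
clock: 9.4
position: [0.4707, 0.3486, 0.1514]
ee_rot: [0.0, -0.008, 1.0, 0.0]
contact_force: [0.2, -0.4, 0.1]
width: 0.038
gripper_force: 0.0
```

```bash
python3 - <<'E'
from h import *
print(go(.6215,.0908,.2,np.radians(98.2)))
E
```

```text
(array([-146.5, -260.2,  -48.6]), np.float64(-7.2))
```

Emit:
apply_moves(deltas=[38,-5,-34,-20,-1,38,-10,-74,-30,-3,38,-20,-112,-30,-5,38,-35,-150,-30,-7.2,38,-58,-182,-30,-7.2,38,-84,-212,-30,-7.2,38,-112,-240,-20,-7.2,38,-140,-260,-10,-7.2,38,-147,-260,0,-7.2,38,-147,-260,0,-7.2])

```text
clock: 10.23
position: [0.6229, 0.0896, 0.1475]
ee_rot: [-0.001, -0.07, 0.998, 0.0]
contact_force: [-0.2, 0.8, -0.0]
width: 0.0376
gripper_force: 0.0
```

```bash
python3 - <<'E'
from h import *
print(go(.6215,.0908,.049,np.radians(98.0)))
E
```

```text
(array([ 1.1,  1.4, 98.5]), np.float64(-0.0))
```

Emit:
apply_moves(deltas=[38,1,1,30,0,38,1,1,60,0,38,1,1,85,0,38,1,1,98,0,38,1,1,98,0,10,1,1,98,0,10,1,1,98,0,10,1,1,98,0,10,1,1,98,0,10,1,1,98,0])

```text
clock: 11.07
position: [0.6214, 0.0922, 0.0527]
ee_rot: [0.001, -0.071, 0.997, 0.0]
contact_force: [-0.2, 1.1, 2.5]
width: 0.0191
gripper_force: 43.4
```

```bash
python3 - <<'E'
from h import *
print(get_state()["position"],go(.472,.264,.15,np.radians(90.9)))
E
```

```text
[0.6213885  0.09223202 0.05269866] (array([123.3, 191.3, -97.5]), np.float64(7.3))
```

Emit:
apply_moves(deltas=[10,0,0,-15,0,10,0,0,-50,0,10,0,0,-85,0,10,20,10,-97,0,10,42,40,-97,1,10,62,70,-97,2,10,82,100,-97,3,10,102,132,-97,4,10,115,164,-97,5,10,123,185,-97,6.9,10,123,191,-97,7.3,10,123,191,-97,7.3])

```text
clock: 12.07
position: [0.4715, 0.2649, 0.1488]
ee_rot: [0.001, -0.009, 1.0, 0.0]
contact_force: [0.2, 0.4, -1.2]
width: 0.019
gripper_force: 42.8
```

```bash
python3 - <<'E'
from h import *
s=get_state();print(s["width"],go(.472,.264,.053,np.radians(90.9)))
E
```

```text
0.018957755459246002 (array([-0.3, -1. , 95.8]), np.float64(0.1))
```

Emit:
apply_moves(deltas=[10,0,0,30,0,10,0,-1,65,0,10,0,-1,88,0,10,0,-1,96,0,10,0,-1,96,0,10,0,-1,96,0,38,0,-1,96,0,38,0,-1,96,0,38,0,-1,90,0,38,0,-1,60,0,38,0,-1,30,0,38,0,0,-10,0])

```text
clock: 13.07
position: [0.4706, 0.2627, 0.1582]
ee_rot: [-0.002, -0.007, 1.0, -0.001]
contact_force: [0.5, 1.5, -0.2]
width: 0.0384
gripper_force: 0.0
```

```bash
python3 - <<'E'
from h import *
w=get_image("wrist");t=get_image("top");save(t,"t4")
for q,z in (("cover_left",.058),("cover_right",.058),("block_a",.006)):
  for im in (t,w): print(q,[(round(r["score"],2),np.round(r["point"],0),np.round(at(im,r["point"],z)[:2],4)) for r in place_of(q,im)[:4]])
print(go(.593,0,.15,np.radians(98.6)))
E
```

```text
cover_left [(0.78, array([256., 190.]), array([ 0.5956, -0.0019])), (0.34, array([347., 146.]), array([ 0.7053, -0.2214]))]
cover_left []
cover_right [(0.63, array([289., 185.]), array([ 0.61  , -0.0809]))]
cover_right []
block_a [(0.85, array([151., 240.]), array([0.4738, 0.2579])), (0.48, array([116., 243.]), array([0.4653, 0.3426]))]
block_a [(0.72, array([342., 188.]), array([0.4737, 0.3457])), (0.63, array([252., 190.]), array([0.4764, 0.2595]))]
(array([-118.1, -264.9,    6.9]), np.float64(-7.7))
```

View pics/t4.png

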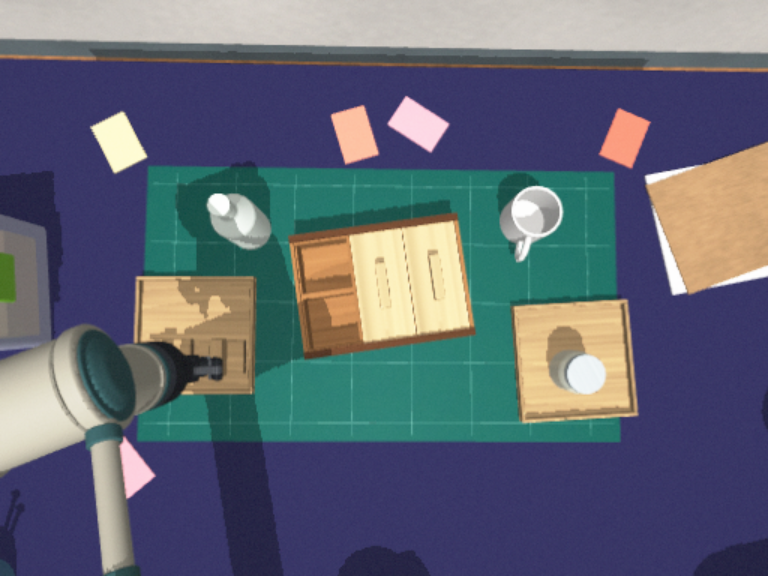

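Both left pockets are empty, the blocks are in the near half of the tray (about 240,362 and 185,365), and the left cover is over the deck. Next I shut it.

Emit:
apply_moves(deltas=[40,-12,-34,0,-1,40,-30,-70,0,-3,40,-48,-107,0,-5,40,-66,-144,0,-7.7,40,-84,-181,0,-7.7,40,-100,-218,0,-7.7,40,-114,-252,0,-7.7,40,-118,-265,0,-7.7,40,-118,-265,7,-7.7,40,-118,-265,7,-7.7])

```text
clock: 14.3
position: [0.5923, 0.0003, 0.1487]
ee_rot: [-0.003, -0.074, 0.997, 0.001]
contact_force: [-0.6, 0.1, -0.7]
width: 0.0398
gripper_force: 0.0
```

```bash
python3 - <<'E'
from h import *
w=get_image("wrist");save(w,"w5")
print(place_of("cover_left",w)[:2]); print([np.round(at(w,r["point"],.058),4) for r in place_of("cover_left",w)])
print(go(.593,0,.087,np.radians(98.6)))
E
```

```text
[{'point': [141.0, 205.7], 'score': 0.75}, {'point': [251.8, 204.0], 'score': 0.7}]
[array([ 0.6071, -0.0851,  0.058 ]), array([ 0.5934, -0.0019,  0.058 ])]
(array([-0.1, -2.1, 63.5]), np.float64(0.0))
```

View pics/w5.png

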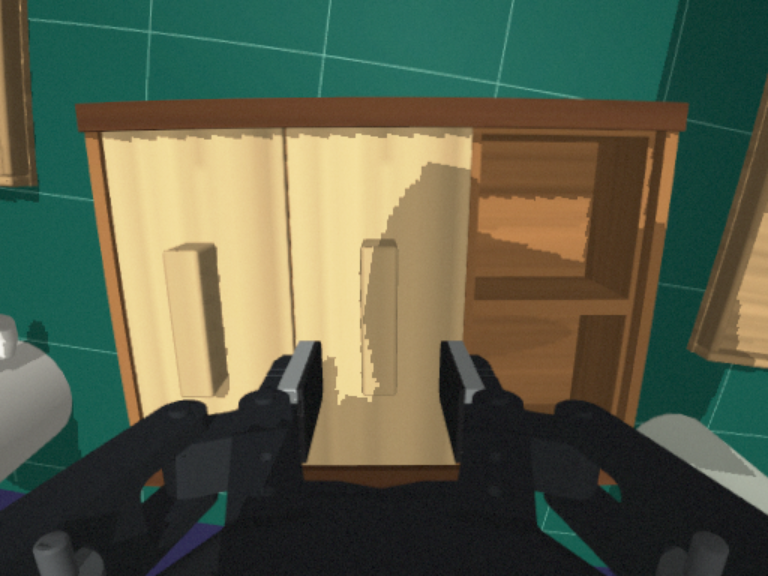

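The left pockets are empty, and the cover bar (379,318) is centred between the fingers.

Emit:
apply_moves(deltas=[40,0,-1,30,0,40,0,-1,52,0,40,0,-1,61,0,40,0,-1,61,0,10,0,-1,61,0,10,0,-1,61,0,10,0,-1,61,0,10,0,-1,61,0])

```text
clock: 15.12
position: [0.5951, -0.0004, 0.0918]
ee_rot: [0.002, -0.075, 0.997, -0.0]
contact_force: [0.6, 0.7, 3.1]
width: 0.0149
gripper_force: 42.1
```

Emit:
apply_moves(deltas=[10,0,4,0,0,10,0,12,0,0,10,0,22,0,0,10,0,32,0,0,10,0,42,0,0,10,0,52,0,0,10,0,62,0,0,10,0,72,0,0,10,0,80,0,0,10,0,86,0,0,10,0,89,0,0,10,0,89,0,0])

```text
clock: 16.12
position: [0.5818, 0.0877, 0.0918]
ee_rot: [0.002, -0.075, 0.997, -0.001]
contact_force: [-0.2, -2.9, 5.4]
width: 0.015
gripper_force: 42.6
```

Emit:
apply_moves(deltas=[10,0,1,0,0,10,0,2,0,0,10,0,2,0,0])

```text
clock: 16.37
position: [0.5818, 0.0878, 0.0918]
ee_rot: [0.002, -0.075, 0.997, -0.002]
contact_force: [1.2, -6.5, 6.7]
width: 0.0152
gripper_force: 42.5
```

Emit:
apply_moves(deltas=[40,0,0,0,0,40,0,0,0,0,40,0,0,-20,0,40,0,0,-55,0,40,0,-20,-60,0,40,0,-60,-60,0,40,0,-100,-60,0,40,0,-140,-60,0,40,0,-170,-60,0,40,0,-176,-60,0,40,0,-176,-60,0])

```text
clock: 17.28
position: [0.6066, -0.0861, 0.1496]
ee_rot: [-0.0, -0.073, 0.997, 0.001]
contact_force: [-1.0, 1.0, 0.5]
width: 0.0402
gripper_force: 0.0
```

```bash
python3 - <<'E'
from h import *
w=get_image("wrist");save(w,"w6")
for n in ("cover_right","cover_left"):print(n,[(round(r["score"],2),np.round(at(w,r["point"],.058),4)) for r in place_of(n,w)])
print(go(.607,-.085,.089,np.radians(98.6)))
E
```

```text
cover_right [(0.62, array([ 0.6084, -0.0857,  0.058 ]))]
cover_left [(0.66, array([0.5813, 0.0858, 0.058 ]))]
(array([-0.7, -2.3, 60.9]), np.float64(0.0))
```

View pics/w6.png

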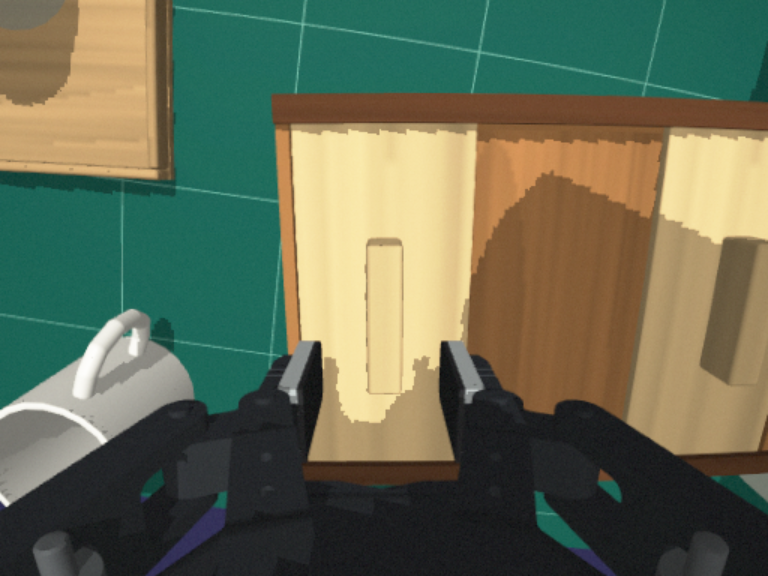

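The left cover is shut. The right cover's bar (384,318) lies between the fingers, about 1 mm to the +y side.

Emit:
apply_moves(deltas=[40,0,1,30,0,40,0,1,52,0,40,0,1,60,0,40,0,1,60,0,10,0,1,60,0,10,0,1,60,0,10,0,1,60,0,10,0,1,60,0])

```text
clock: 18.1
position: [0.6076, -0.0836, 0.0918]
ee_rot: [0.002, -0.075, 0.997, -0.0]
contact_force: [0.0, 2.3, 3.1]
width: 0.0147
gripper_force: 41.9
```

Emit:
apply_moves(deltas=[10,0,4,0,0,10,0,12,0,0,10,0,22,0,0,10,0,32,0,0,10,0,42,0,0,10,0,52,0,0,10,0,62,0,0,10,0,72,0,0,10,0,80,0,0,10,0,86,0,0,10,0,87,0,0,10,0,87,0,0])

```text
clock: 19.1
position: [0.5945, 0.0027, 0.0918]
ee_rot: [0.002, -0.075, 0.997, -0.001]
contact_force: [-0.3, -2.3, 7.6]
width: 0.0147
gripper_force: 42.4
```

Emit:
apply_moves(deltas=[40,0,0,0,0,40,0,0,0,0,40,0,0,-20,0,40,0,0,-60,0,40,0,-20,-95,0,40,0,-55,-112,0,40,0,-84,-112,0,40,0,-87,-112,0,40,0,-87,-112,0])

```text
clock: 19.85
position: [0.6062, -0.0848, 0.2018]
ee_rot: [-0.0, -0.073, 0.997, 0.0]
contact_force: [0.1, 1.0, 0.4]
width: 0.04
gripper_force: 0.0
```

```bash
python3 - <<'E'
from h import *
print(get_state()["position"]);look("w7")
E
```

```text
[ 0.60617741 -0.08477479  0.20178012]
block_a [(0.86, array([259., 130.]), array([ 0.5589, -0.0871])), (0.67, array([254., 214.]), array([ 0.6509, -0.0782]))]
block_b [(0.86, array([259., 130.]), array([ 0.5589, -0.0871])), (0.67, array([254., 214.]), array([ 0.6509, -0.0782]))]
block_c [(0.86, array([259., 130.]), array([ 0.5589, -0.0871])), (0.67, array([254., 214.]), array([ 0.6509, -0.0782]))]
block_d [(0.86, array([259., 130.]), array([ 0.5589, -0.0871])), (0.67, array([254., 214.]), array([ 0.6509, -0.0782]))]
```

View pics/w7.png

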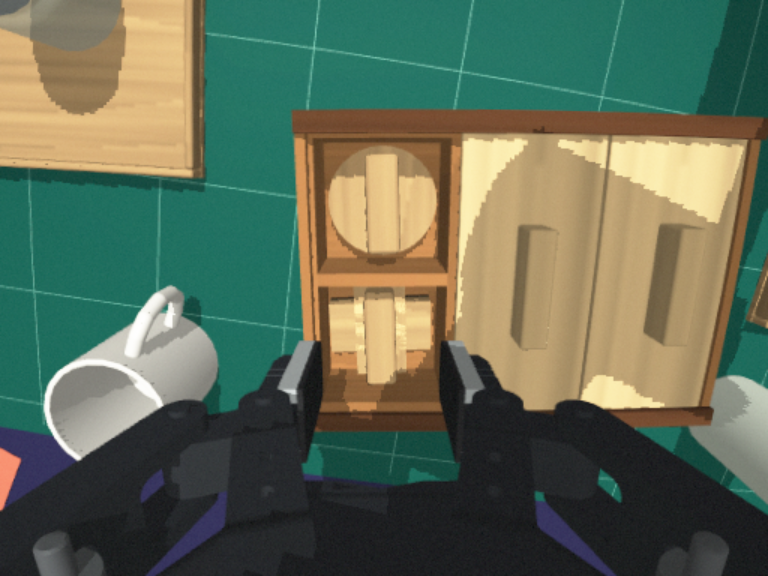

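The right bay holds the round block in the near pocket (ridge around 383,203) and the cross-shaped block in the far pocket (ridge around 380,337).

```bash
python3 - <<'E'
from h import *
w=get_image("wrist")
for c in ([(367,154),(397,154),(400,252),(367,252)],[(366,290),(395,290),(396,384),(367,384)]):
  m,a=ridge(w,c); print(go(m[0],m[1],.050,np.radians(a+90)))
E
```

```text
[ 0.5612 -0.0886] yaw 9.5 len 0.0577
(array([ 45.1,   0.4, 151.7]), np.float64(-0.9))
[ 0.6455 -0.0769] yaw 9.2 len 0.0645
(array([-40. ,  -0.7, 151.6]), np.float64(-0.5))
```

Emit:
apply_moves(deltas=[38,20,0,20,0,38,43,0,50,-0.7,38,44,0,85,-0.7,38,44,0,115,-0.7,38,44,0,140,-0.7,38,44,0,151,-0.7,38,44,0,151,-0.7,10,44,0,151,-0.7,10,44,0,151,-0.7,10,44,0,151,-0.7,10,44,0,151,-0.7,10,44,0,151,-0.7])

```text
clock: 21.15
position: [0.5638, -0.0904, 0.0525]
ee_rot: [0.001, -0.081, 0.997, -0.0]
contact_force: [-1.5, -0.4, 2.2]
width: 0.019
gripper_force: 42.9
```

```bash
python3 - <<'E'
from h import *
s=get_state();print(s["position"],go(.557,.351,.17,np.radians(90.9)))
E
```

```text
[ 0.56384835 -0.09041169  0.0524793 ] (array([ -64.6,  436.6, -117.8]), np.float64(8.4))
```

Emit:
apply_moves(deltas=[10,0,0,-15,0,10,0,0,-50,0,10,0,0,-88,0,10,0,15,-118,0,10,0,45,-118,0,10,0,84,-118,0,10,0,124,-118,0,10,0,164,-118,0,10,0,204,-118,2,10,0,244,-118,4,10,0,284,-118,6,10,-5,322,-118,8.4])

```text
clock: 22.15
position: [0.5145, 0.2302, 0.1699]
ee_rot: [-0.0, -0.007, 1.0, 0.0]
contact_force: [1.0, -0.2, -1.6]
width: 0.0191
gripper_force: 42.5
```

Emit:
apply_moves(deltas=[10,-10,35,0,0,10,-30,70,0,0,10,-48,100,0,0,10,-50,106,0,0,10,-50,106,0,0])

```text
clock: 22.57
position: [0.5652, 0.3374, 0.169]
ee_rot: [0.0, -0.009, 1.0, 0.0]
contact_force: [0.1, -1.1, -1.0]
width: 0.0186
gripper_force: 42.4
```

```bash
python3 - <<'E'
from h import *
s=get_state();print(s["width"],s["position"],go(.558,.351,.053,np.radians(90.9)))
E
```

```text
0.01863435397074572 [0.56519175 0.33741976 0.16903557] (array([  7. ,  13.6, 116. ]), np.float64(0.1))
```

Emit:
apply_moves(deltas=[10,5,13,20,0,10,5,13,55,0,10,5,13,88,0,10,5,13,108,0,10,5,13,116,0,10,5,13,116,0,10,5,13,116,0,38,5,13,116,0,38,5,13,116,0,38,5,13,108,0,38,5,13,80,0,38,5,13,40,0])

```text
clock: 23.57
position: [0.5571, 0.3467, 0.1272]
ee_rot: [-0.004, -0.007, 1.0, -0.002]
contact_force: [0.8, -0.4, 0.3]
width: 0.038
gripper_force: 0.0
```

```bash
python3 - <<'E'
from h import *
s=get_state();print(s["position"],go(.6465,-.077,.16,np.radians(99)))
E
```

```text
[0.55710564 0.34673791 0.12719941] (array([ -82.8, -425.1,  -32. ]), np.float64(-8.1))
```

Emit:
apply_moves(deltas=[38,5,-5,-32,0,38,20,-40,-32,0,38,25,-80,-32,0,38,25,-120,-32,0,38,25,-160,-32,0,38,25,-200,-32,-1,38,20,-240,-32,-3,38,0,-276,-32,-5,38,-20,-312,-32,-8.1,38,-40,-348,-32,-8.1,38,-60,-384,-32,-8.1,38,-83,-417,-32,-8.1])

```text
clock: 24.57
position: [0.649, -0.0701, 0.1626]
ee_rot: [0.0, -0.078, 0.997, -0.0]
contact_force: [0.3, -0.3, 0.4]
width: 0.0381
gripper_force: 0.0
```

```bash
python3 - <<'E'
from h import *
s=get_state();print(s["position"],go(.6465,-.077,.053,np.radians(99)))
w=get_image("wrist");save(w,"w8");print([(round(r["score"],2),np.round(at(w,r["point"],.006)[:2],4)) for r in place_of("block_d",w)[:2]])
E
```

```text
[ 0.64900422 -0.07012156  0.16262291] (array([  3.6,  -6.3, 109.6]), np.float64(-0.1))
[(0.56, array([ 0.6514, -0.0778]))]
```

View pics/w8.png

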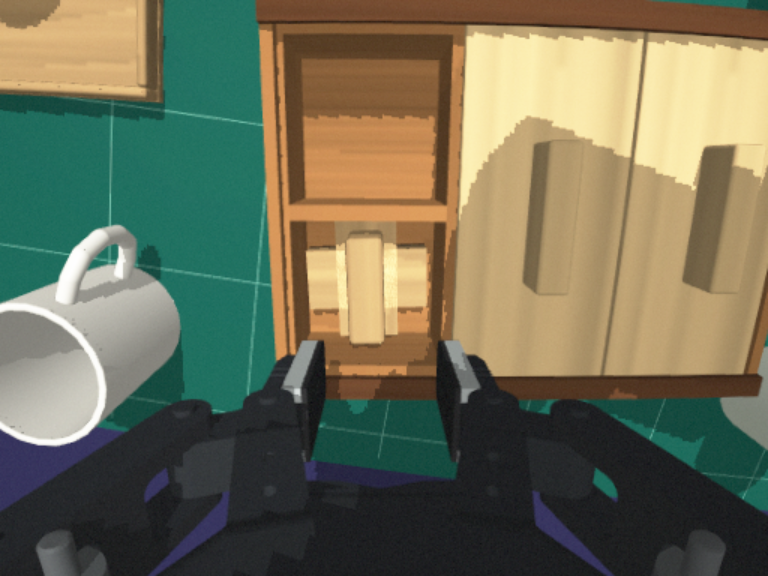

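The cross-shaped block is still in the far right pocket, with its ridge at about (365,288), roughly 7 mm to the -y side of the finger centre.

Emit:
apply_moves(deltas=[38,2,-4,20,0,38,2,-7,45,0,38,2,-7,75,0,38,2,-7,98,0,38,2,-7,109,0,38,2,-7,109,0,10,2,-7,109,0,10,2,-7,109,0,10,2,-7,109,0,10,2,-7,109,0,10,2,-7,109,0])

```text
clock: 25.58
position: [0.6487, -0.0749, 0.0539]
ee_rot: [0.001, -0.078, 0.997, -0.0]
contact_force: [-0.9, 0.2, 3.9]
width: 0.0191
gripper_force: 42.7
```

```bash
python3 - <<'E'
from h import *
s=get_state();print(s["position"],go(.558,.265,.17,np.radians(90.9)))
E
```

```text
[ 0.64869526 -0.07492806  0.05392979] (array([  36.3,  349.8, -116.4]), np.float64(8.1))
```

Emit:
apply_moves(deltas=[10,0,0,-15,0,10,0,0,-50,0,10,0,0,-88,0,10,10,10,-116,0,10,24,38,-116,0,10,40,72,-116,0,10,48,110,-116,0,10,48,150,-116,1,10,48,190,-116,2,10,48,230,-116,4,10,46,270,-116,6,10,42,308,-116,8.1])

```text
clock: 26.58
position: [0.557, 0.2247, 0.1688]
ee_rot: [0.0, -0.007, 1.0, 0.0]
contact_force: [1.0, -1.0, -1.3]
width: 0.0192
gripper_force: 42.1
```

Emit:
apply_moves(deltas=[10,-4,30,0,0,10,-6,42,0,0,10,-6,42,0,0,10,-6,42,0,0])

```text
clock: 26.92
position: [0.5634, 0.2648, 0.1682]
ee_rot: [-0.0, -0.008, 1.0, -0.001]
contact_force: [-0.6, -1.1, -1.3]
width: 0.0191
gripper_force: 42.0
```

```bash
python3 - <<'E'
from h import *
s=get_state();print(s["width"],s["position"],go(.560,.265,.054,np.radians(90.9)))
E
```

```text
0.019146170635893103 [0.56341167 0.2648031  0.16820261] (array([  3.4,   0.4, 114.2]), np.float64(0.1))
```

Emit:
apply_moves(deltas=[10,3,0,20,0,10,3,0,55,0,10,3,0,88,0,10,3,0,106,0,10,3,0,114,0,10,3,0,114,0,10,3,0,114,0,38,3,0,114,0,38,3,0,114,0,38,3,0,106,0,38,3,0,80,0,38,3,0,40,0])

```text
clock: 27.92
position: [0.5582, 0.2638, 0.1261]
ee_rot: [-0.004, -0.007, 1.0, -0.001]
contact_force: [0.7, 0.8, 0.4]
width: 0.038
gripper_force: 0.0
```

```bash
python3 - <<'E'
from h import *
s=get_state();print(s["position"],go(.5943,.002,.15,np.radians(98.6)))
t=get_image("top")
for q,z in (("cover_left",.058),("cover_right",.058)): print(q,[(round(r["score"],2),np.round(at(t,r["point"],z)[:2],4)) for r in place_of(q,t)[:4]])
E
```

```text
[0.55815171 0.26375672 0.1261148 ] (array([ -32.1, -262.3,  -23.5]), np.float64(-7.7))
cover_left [(0.62, array([0.573 , 0.0895]))]
cover_right []
```

Emit:
apply_moves(deltas=[40,3,-5,-26,0,40,6,-35,-26,0,40,10,-75,-26,-1,40,10,-115,-26,-3,40,0,-153,-26,-5,40,-10,-190,-26,-7.7,40,-22,-228,-26,-7.7,40,-30,-254,-26,-7.7,40,-32,-262,-26,-7.7,40,-32,-262,-26,-7.7,40,-32,-262,-26,-7.7])

```text
clock: 28.98
position: [0.5958, 0.0037, 0.1537]
ee_rot: [-0.001, -0.074, 0.997, 0.001]
contact_force: [0.5, 0.9, -0.2]
width: 0.0401
gripper_force: 0.0
```

```bash
python3 - <<'E'
from h import *
s=get_state();print(s["position"],go(.5943,.002,.09,np.radians(98.6)))
w=get_image("wrist");save(w,"w9")
for n in ("cover_right","cover_left"):print(n,[(round(r["score"],2),np.round(at(w,r["point"],.058),4)) for r in place_of(n,w)])
E
```

```text
[0.59578836 0.00372667 0.15369789] (array([ 1.6, -1.6, 63.7]), np.float64(-0.1))
cover_right [(0.85, array([ 5.938e-01, -5.000e-04,  5.800e-02]))]
cover_left [(0.72, array([0.5811, 0.0856, 0.058 ]))]
```

View pics/w9.png

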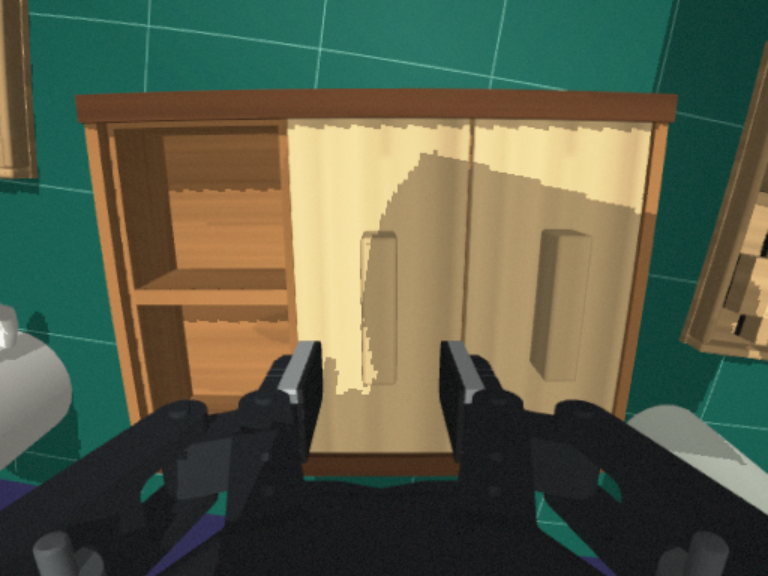

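The right pockets are empty, the left cover is shut, and the right cover's bar (379,308) is centred between the fingers.

Emit:
apply_moves(deltas=[40,1,-1,30,0,40,1,-1,55,0,40,1,-1,63,0,40,1,-1,63,0,10,1,-1,63,0,10,1,-1,63,0,10,1,-1,63,0,10,1,-1,63,0])

```text
clock: 29.8
position: [0.5969, 0.0024, 0.0929]
ee_rot: [0.002, -0.075, 0.997, -0.0]
contact_force: [-0.0, 0.6, 3.5]
width: 0.0148
gripper_force: 42.3
```

Emit:
apply_moves(deltas=[10,0,-4,0,0,10,0,-12,0,0,10,0,-22,0,0,10,0,-32,0,0,10,0,-42,0,0,10,0,-52,0,0,10,0,-62,0,0,10,0,-72,0,0,10,0,-80,0,0,10,0,-86,0,0,10,0,-89,0,0,10,0,-90,0,0])

```text
clock: 30.8
position: [0.6095, -0.0844, 0.0929]
ee_rot: [0.001, -0.073, 0.997, 0.003]
contact_force: [-0.6, 11.7, 8.1]
width: 0.0146
gripper_force: 43.0
```

Emit:
apply_moves(deltas=[10,0,-89,0,0,10,0,1,0,0,40,0,1,0,0,40,0,1,0,0,40,0,1,-20,0,40,0,1,-55,0,40,0,1,-90,0,40,20,31,-110,0,40,50,61,-120,0,40,80,91,-120,0,40,100,121,-120,0])

```text
clock: 31.72
position: [0.4909, 0.0168, 0.2123]
ee_rot: [0.001, -0.074, 0.997, -0.001]
contact_force: [-0.8, 0.4, -0.2]
width: 0.0398
gripper_force: 0.0
```

My first row there was a slip: it commanded -89 mm from the new start pose, pushing the cover against its end stop for one row. I'll check for damage.

```bash
python3 - <<'E'
from h import *
t=get_image("top");w=get_image("wrist");c=get_image("scene")
cv2.imwrite("pics/f.png",np.hstack([cv2.resize(x["frame"][60:330,60:460,::-1],(400,270)) for x in (t,)]+[cv2.resize(w["frame"][:,:,::-1],(360,270))]))
for q,z in (("cover_left",.058),("cover_right",.058),("block_a",.006)):
  for im in(t,w,c): print(q,[(round(r["score"],2),np.round(at(im,r["point"],z)[:2],4)) for r in place_of(q,im)[:4]])
E
```

```text
cover_left [(0.64, array([0.5831, 0.0859]))]
cover_left []
cover_left [(0.58, array([0.5885, 0.0789]))]
cover_right [(0.71, array([ 0.6095, -0.0775])), (0.43, array([0.4741, 0.3327]))]
cover_right [(0.76, array([ 0.6009, -0.0784])), (0.15, array([0.6413, 0.1835]))]
cover_right [(0.64, array([ 0.6139, -0.0785]))]
block_a [(0.69, array([0.5583, 0.3546])), (0.64, array([0.4707, 0.3489])), (0.62, array([0.5703, 0.2588])), (0.57, array([0.481 , 0.2631]))]
block_a [(0.97, array([0.4767, 0.2562])), (0.9, array([0.5527, 0.3522])), (0.84, array([0.5673, 0.2618]))]
block_a [(0.9, array([0.5624, 0.3383])), (0.76, array([0.482 , 0.2606])), (0.67, array([0.4751, 0.3452])), (0.62, array([0.5594, 0.259 ]))]
```

View pics/f.png

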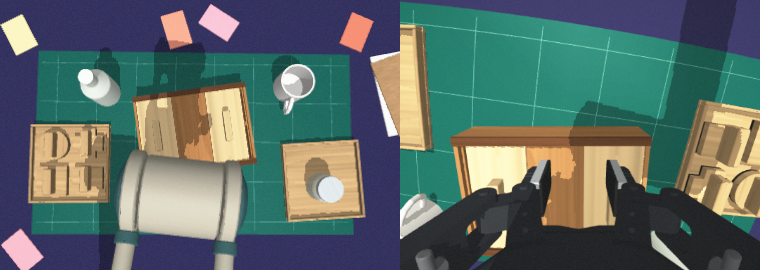

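The tray holds all four blocks upright, and the jar, bottle and mug are standing. The right cover may be a few mm short of shut, so I'm going back over it for a close look.

```bash
python3 - <<'E'
from h import *
print(go(.6085,-.084,.15,np.radians(98.6)))
E
```

```text
(array([ -99.5, -117.4,   60.9]), np.float64(-0.1))
```

Emit:
apply_moves(deltas=[40,-25,-30,10,0,40,-50,-60,20,0,40,-75,-90,40,0,40,-95,-112,55,0,40,-100,-117,60,0,40,-100,-117,60,0,40,-100,-117,60,0])

```text
clock: 32.9
position: [0.6079, -0.0828, 0.1504]
ee_rot: [-0.001, -0.074, 0.997, 0.001]
contact_force: [-0.3, -0.8, 0.5]
width: 0.04
gripper_force: 0.0
```

```bash
python3 - <<'E'
from h import *
w=get_image("wrist");save(w,"w10");print(get_state()["position"])
for n in ("cover_right","cover_left"):print(n,[(round(r["score"],2),np.round(r["point"],0),np.round(at(w,r["point"],.058),4)) for r in place_of(n,w)])
E
```

```text
[ 0.60770593 -0.08225486  0.15126939]
cover_right [(0.72, array([262., 198.]), array([ 0.604, -0.078,  0.058]))]
cover_left [(0.72, array([472., 201.]), array([0.5822, 0.086 , 0.058 ]))]
```

View pics/w10.png

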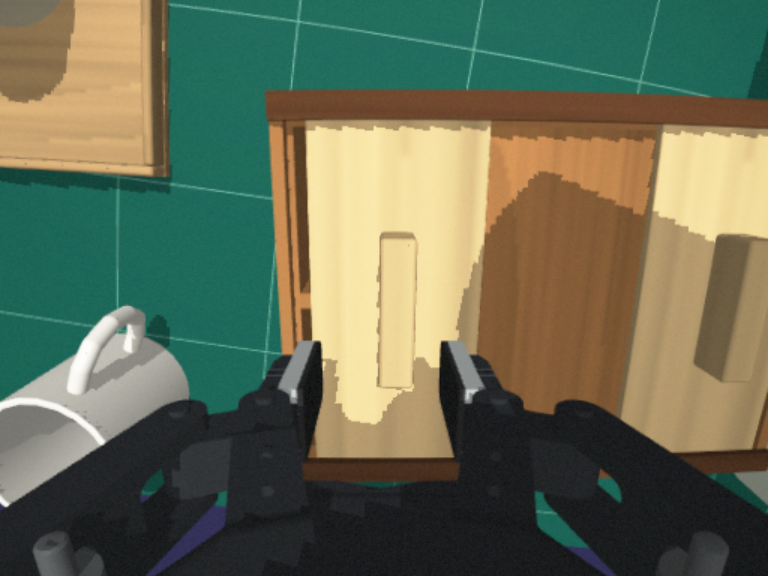

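The right cover has a gap of about 7 mm at its outer end, with the bar at (397,310). I'm gripping it again to shut it.

Emit:
apply_moves(deltas=[40,0,6,30,0,40,0,6,52,0,40,0,6,59,0,40,0,6,59,0,10,0,6,59,0,10,0,6,59,0,10,0,6,59,0,10,0,3,59,0,10,0,1,59,0,10,0,-1,59,0,10,0,-2,59,0,10,0,-2,59,0])

```text
clock: 34.05
position: [0.6098, -0.0839, 0.0943]
ee_rot: [0.002, -0.074, 0.997, 0.001]
contact_force: [-0.6, 4.6, 7.1]
width: 0.0148
gripper_force: 41.6
```

Emit:
apply_moves(deltas=[10,0,-1,0,0,10,0,-2,0,0,10,0,-2,0,0])

```text
clock: 34.3
position: [0.6097, -0.0843, 0.0943]
ee_rot: [0.001, -0.074, 0.997, 0.002]
contact_force: [-2.0, 7.6, 6.9]
width: 0.0149
gripper_force: 41.7
```

Emit:
apply_moves(deltas=[40,0,0,0,0,40,0,0,0,0,40,0,0,0,0,40,0,0,-20,0,40,0,0,-55,0,40,0,0,-57,0,40,0,0,-57,0])

```text
clock: 34.88
position: [0.6109, -0.0878, 0.1517]
ee_rot: [0.003, -0.075, 0.997, -0.001]
contact_force: [-0.5, 0.4, -0.5]
width: 0.0399
gripper_force: 0.0
```

```bash
python3 - <<'E'
from h import *
w=get_image("wrist");save(w,"w11");print(get_state()["position"])
for n in ("cover_right","cover_left"):print(n,[(round(r["score"],2),np.round(r["point"],0),np.round(at(w,r["point"],.058),4)) for r in place_of(n,w)])
E
```

```text
[ 0.60956219 -0.08733837  0.15000375]
cover_right [(0.94, array([259., 196.]), array([ 0.6072, -0.0854,  0.058 ]))]
cover_left [(0.95, array([478., 196.]), array([0.5813, 0.0845, 0.058 ]))]
```

View pics/w11.png

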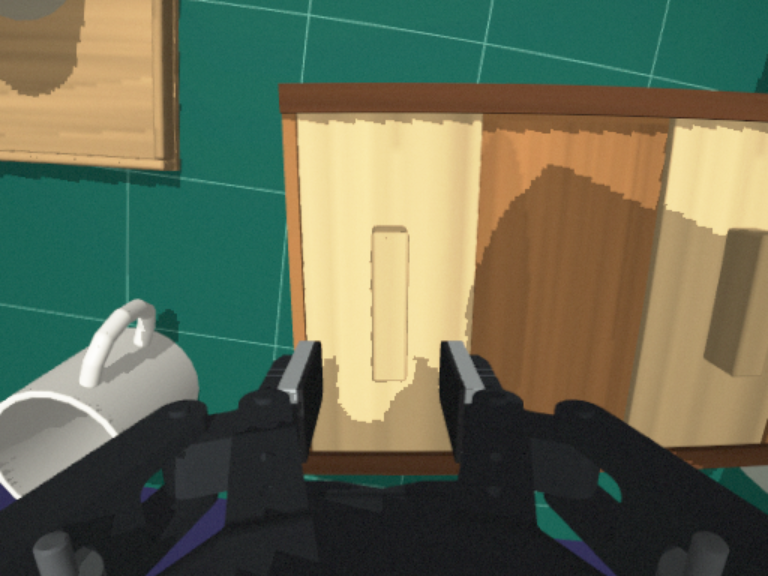

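The right cover is fully shut, with no gap at (300,200). Last comes one look at the tray from above.

Emit:
apply_moves(deltas=[40,30,20,-30,0,40,60,50,-60,0,40,80,90,-100,0,40,90,130,-100,0,40,90,170,-100,0,40,90,210,-100,0,40,80,250,-100,0,40,70,290,-100,0,40,60,330,-100,0,40,40,365,-100,0,40,20,385,-100,0,40,0,392,-100,0])

```text
clock: 36.03
position: [0.5497, 0.3059, 0.2475]
ee_rot: [-0.001, -0.077, 0.997, 0.001]
contact_force: [0.2, -0.5, 0.4]
width: 0.0399
gripper_force: 0.0
```

```bash
python3 - <<'E'
from h import *
w=get_image("wrist");t=get_image("top");print(get_state()["position"])
cv2.imwrite("pics/last.png",np.hstack([cv2.resize(w["frame"][:,:,::-1],(440,330)),cv2.resize(t["frame"][100:340,90:430,::-1],(360,330))]))
for q,z in (("cover_left",.058),("cover_right",.058),("block_a",.006),("jar",.006),("bottle",0),("mug",0)):
  for im in(t,w): print(q,[(round(r["score"],2),np.round(at(im,r["point"],z)[:2],3)) for r in place_of(q,im)[:4]])
E
```

```text
[0.55272327 0.30362553 0.24648862]
cover_left [(0.82, array([0.587, 0.088]))]
cover_left [(0.58, array([0.58 , 0.086]))]
cover_right [(0.71, array([ 0.609, -0.087])), (0.41, array([0.582, 0.086]))]
cover_right []
block_a [(0.96, array([0.478, 0.262])), (0.86, array([0.575, 0.266])), (0.83, array([0.557, 0.353])), (0.56, array([0.471, 0.352]))]
block_a [(0.91, array([0.555, 0.351])), (0.84, array([0.478, 0.26 ])), (0.73, array([0.563, 0.264])), (0.7, array([0.473, 0.346]))]
jar [(0.67, array([ 0.469, -0.322]))]
jar [(0.37, array([0.554, 0.351])), (0.18, array([0.591, 0.005]))]
bottle [(0.69, array([0.687, 0.222]))]
bottle [(0.94, array([0.692, 0.225]))]
mug [(0.95, array([ 0.716, -0.24 ]))]
mug []
```

View pics/last.png

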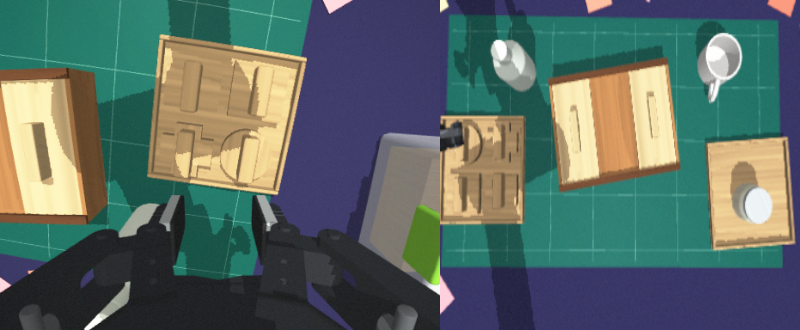

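The four blocks stand flat in the free tray, both covers are shut and the bystanders haven't moved, so I'm handing in.

```bash
python3 -c "
from rig import *
print(sign_off())"
```

```text
the job is handed in; nothing more can be done
None
```

I handed in the job with all four blocks ridge up on the floor of the left (jar-free) tray, both covers shut, and the jar, bottle and mug unmoved. One mistyped move pushed the right cover against its end stop for a single row; its peak force was not recorded, and I closed the 7 mm gap it left before handing in.

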